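# Clamp a tube lug in the slide fixture

## Task

Lay the tube lug in the two V saddles of the slide clamp, between the fixed jaw and the sliding block, and let go of it. Then turn the clamp's bar knob clockwise (seen from above) all the way, hard up against its end stop, so that the block's sprung nose holds the lug firmly against the jaw. Leave the other parts on the counter where they are.

Things in the scene. Friction and masses are not known exactly. Their poses are not given: they have to be found in the camera images.
- lug: The tube lug, loose, brass: a round tube 110 mm long and 22 mm in diameter with a 28 mm cube-shaped boss around its middle, on which it rests (so it does not roll). Both ends are alike. Origin: centre of the boss's underside; y runs along the tube; about 0.16 kg. Grip it by the boss, across the tube.
- lug_center (a point): Centre of the lug, on the tube's axis, 14 mm above its underside; y along the tube.
- fixture: The fixed slide clamp: a 300 x 85 x 10 mm plate with a brass slide track (top at z = 22 mm) along its middle. Origin: under the plate's middle, on the counter; y runs along the track to the fixed jaw, z up. From +y: jaw, two V saddles, steel block (42 x 42 mm, top at z = 58 mm), gear housing (62 x 54 mm, top at z = 46 mm, centred at y = -112 mm) with the bar knob on top.
- jaw_face (a point): Middle of the fixed jaw's clamping face, at (0, 115, 48) mm of the clamp's frame; the jaw is a steel block 46 mm wide, 25 mm thick, top at z = 62 mm.
- lug_seat (a point): Point at (0, 50, 48) mm of the clamp's frame: lay the lug's centre here, axis along y. Its tube then rests in both V saddles (each 16 mm long, centred at y = 20 and 100 mm, 34 mm wide at their tops at z = 50 mm, 64 mm free between them for boss and fingers), 10 mm clear of the jaw; the block later pushes it to the jaw (centre at y = 60 mm).
- nose: The sprung nose: a 24 mm disc on the front of the sliding block that presses on the lug's end and can sink up to 9.5 mm into the block (about 3 N at first, 6 N at the end stop). Its axis is along the clamp's y.
- nose_face (a point): Middle of the nose's front face, 48 mm above the counter; between y = -26 mm (clamp fully open) and +11 mm (at the end stop, if no lug is in) of the clamp's frame.
- knob (a joint): Angle of the bar knob, rad: 0 fully open, grows clockwise seen from above, hard end stop at 3.4. It starts somewhere between 0 and 0.8. Each radian moves the block 11 mm towards the jaw; the knob stays where it is left. It needs about 0.12 N m, rising to about 0.2 N m when the nose presses on the lug.
- knob_grip (a point): Where to grip the knob: on its upright axis, 77 mm above the counter. The grip is a black bar 64 mm long, 16 mm wide, 26 mm tall (62 to 88 mm above the counter); the point's x runs along the bar and turns with it.
- spur: Bystander: chrome spur tip, a square head 26 mm with a pointed 16 mm rod, 125 mm long in all, lying along its y.
- rod: Bystander: steel tension rod, 154 mm long, 7 mm thick with 14 mm heads, lying along its y.
- insert_a: Bystander: black nylon swivel insert, stepped round, 34 mm wide, 60 mm tall, standing.
- insert_b: Bystander: the other nylon swivel insert, the same.
- key: Bystander: flat steel T-shaped drum key, 64 x 64 mm, 12 mm thick, lying.
- clampring: Bystander: black block 50 x 60 x 24 mm with a steel wing bolt on top, 50 mm tall.
Things that resemble listed ones, but are neither listed nor needed, are in the scene too. Of the things like the lug, leave any that is green, purple or turquoise; of the rest the larger one is meant.

How it is judged:
On the way, in this order (a step that is already met when the one before it is completed fails the run):
1. the lug lies in both V saddles between nose and jaw, let go, the knob not yet at its end stop (x of lug_center in the frame of fixture between -0.005 and 0.005 m and z of lug_center in the frame of fixture between 0.043 and 0.053 m and angle between the y axis of lug and the y axis of fixture, either way round below 0.1 rad and y of lug_center in the frame of fixture between 0.028 and 0.072 m and contact force between the fingers and lug below 0.2 N and value of joint knob below 3 rad), for 0.2 s.
2. the knob is turned clockwise to its end stop (within 0.12 rad) with the lug still in the saddles (x of lug_center in the frame of fixture between -0.005 and 0.005 m and z of lug_center in the frame of fixture between 0.043 and 0.053 m and angle between the y axis of lug and the y axis of fixture, either way round below 0.1 rad and value of joint knob above 3.28 rad), for 0.2 s.
At the end, for the whole second after the job is handed in: Knob within 0.12 rad of its clockwise stop (3.4); lug at rest in both saddles (centre within 5 mm of their middle line and of 48 mm height, axis within 0.1 rad of the track), within 4 mm of fully against the jaw, the nose pressing on it with over 2 N, and let go (all of step 2 and y of lug_center in the frame of fixture between 0.056 and 0.064 m and contact force between the fingers and lug below 0.2 N and contact force between nose and lug above 2 N and linear speed of lug below 0.01 m/s); the robot touches nothing.
It fails at once if another part on the counter is moved by more than 30 mm (distance of any of spur, rod, insert_a, insert_b, key, clampring from where it was at the start of the episode above 0.03 m).
It also fails if it takes over 72 s, if anything falls off the work surface, if the arm or the gripper's body presses on something with over 40 N, if the wrist force passes 120 N, or if a joint passes its speed limit or range.

## Robot

A 6-joint arm with a two-finger parallel gripper is mounted at the origin on the work surface. World frame = base frame: x ahead of the robot, y to its left, z up, the work surface at z = 0. Lengths are in m, angles in rad, forces in N, time in s.
With the tool pointing down it reaches from about 0.35 to 0.975 m from the base axis. Payload 4.9 kg.
Tool frame: the origin (TCP) lies at the very end of the fingers, on their centre line; the grasp point (between the pads) lies ctrl.hold_point_z behind it (ctrl.hold_point_z is the distance from the TCP to the grasp point, in m); z points along the fingers, y is the line along which they close (so a half turn about z gives the same grasp; the last joint's range is limited). The gripper opens to 85 mm and grips with 20 to 120 N. Pads are 22 mm wide; open, the fingers measure 114 mm over their backs; the gripper's body (76 mm by 85 mm) begins 54 mm behind the grasp point. The pads swing forward as they close: fully open they stand 13 mm farther back than shut.
Start: joints at [1.021, 0.053, 1.613, -0, 1.476, -0.119], TCP at [0.261, 0.568, 0.231] pointing down, gripper open.
Joint ranges: [-3.01, 3.01], [-1.01, 2.22], [0.06, 2.58], [-1.02, 4.17], [0.09, 2.62], [-3.14, 3.14]. Speed limits (rad/s): [2.57, 2.57, 3.14, 3.14, 3.14, 3.14].

## Interface

Orientations are given as a rotation vector (axis times angle).
In Python, from station import ctrl gives the robot as it stands. The module is installed in compiled form; this text tells all that it offers.
- The arm moves only by the tool jog_arm, never from a script. Its argument "deltas" is a list of rows, each a list of 3 entries, a list of its own where there are three numbers: the closure, from -1 (fully open) to 1 (shut), then the shift along the world's x, y, z scaled (see below), then the turn, a rotation vector about the world's x, y, z scaled (see below). A call has 1 to 12 rows; each row is the pose to reach, as a shift and turn from the pose commanded when the call began, turning the shorter way round; what a row does not reach only later rows make up. The controller multiplies each number of a shift by 0.4 m and each number of a turn by 180 degrees. A row lasts 1/12 s, in which the tool goes at most 41.7 mm and 7.16 degrees, less where a joint would pass 70% of its speed; a pose out of reach is approached as far as the arm can. A call with a number of a shift or a turn outside -1 to 1 is refused whole. A call with a gripper value outside its range is refused whole. The fingers move at their own pace and stop on an object; "squeeze" is the grip in N (left out, the last holds). Time passes only in rows, so rows that repeat a pose let the fingers close. It gives the time, the measured TCP pose, the force, the opening and the grip force at its end, in the units of the state.
- ctrl.get_obs(): the state, without advancing time (a new reading comes with each control period).
- ctrl.get_image(name): name is "scene" or "top"; returns the picture (400x640x3 uint8, red, green, blue); there is no depth.
- ctrl.get_calibration(name): a dict with "K" (3x3 intrinsics, pixels), "dist_coeffs" ([k1, k2, p1, p2, k3] as OpenCV has them; the pictures are not rectified), "extrinsics" (4x4, takes a point from world to camera coordinates). Camera axes: x right, y down, z forward; pixel columns grow to the right and rows downward; lengths in m; the calibration is good to about 2 mm. A picture is of the moment at which its call begins. get_calibration takes no time and is no camera call.
- ctrl.finish_job(): hands the job in; it is judged then, once.
The state is a dict: "t": time; "q": joint angles; "dq": joint speeds; "effort": joint torques, N m; "tool_pos": TCP position; "tool_rot": TCP orientation; "contact_force": force on the tool from outside, world axes, zero at the start; "wrist_torque": the same for the moment, N m; "opening": finger opening in m; "grip_force": force on a finger pad.
Only numpy, scipy, OpenCV 4.12 (cv2) and the standard library are available. Lean on these libraries where they do the work, as an engineer would, in place of code of your own. Each camera call takes 0.05 s, during which the arm holds its last target. There are 200 camera calls.

## Working session

There is one attempt and no reset: what is moved stays moved. The work goes in short steps, Python scripts to look and compute and a tool call to move; the robot and the scene stay as the last step left them, time stands still between calls to the robot, and variables do not carry over. Pictures are saved under pics/ and viewed, at most 10 in all, crops included, and the job is handed in when it is done.

Besides the shell and the picture viewer there is one more tool, called by a JSON object that holds its "api" and its "payload". jog_arm: Moves the arm, as the interface text tells. Its arguments: {"type":"object","properties":{"deltas":{"type":"array","items":{"type":"array"}},"squeeze":{"type":"number"}},"required":["deltas"]}

```bash
mkdir -p pics
cat > h.py <<'E'
import numpy as np, cv2
from station import ctrl
def snap(n,f):
    im=ctrl.get_image(n); cv2.imwrite('pics/'+f,im[:,:,::-1]); return im
def ray(n,uv):
    c=ctrl.get_calibration(n);K=np.array(c['K']);E=np.array(c['extrinsics'])
    p=cv2.undistortPoints(np.array(uv,float).reshape(-1,1,2),K,np.array(c['dist_coeffs'])).reshape(-1,2)
    R=E[:3,:3];return -R.T@E[:3,3],np.c_[p,np.ones(len(p))]@R
def plane(n,uv,z):
    o,d=ray(n,uv);return o+d*((z-o[2])/d[:,2])[:,None]
def proj(n,X):
    c=ctrl.get_calibration(n);E=np.array(c['extrinsics'])
    return cv2.projectPoints(np.array(X,float).reshape(-1,1,3),cv2.Rodrigues(E[:3,:3])[0],E[:3,3],np.array(c['K']),np.array(c['dist_coeffs']))[0].reshape(-1,2)
E
python3 - <<'E'
from h import *
for n in('top','scene'):
    snap(n,n+'0.png');o,d=ray(n,[[320,200]]);print(n,o.round(3),d.round(3))
s=ctrl.get_obs();print(s['tool_pos'],s['tool_rot'],s['opening'],ctrl.hold_point_z,s['t'])
E
```

```text
top [0.284 0.014 1.308] [[ 0.164 -0.005 -0.986]]
scene [ 0.894 -0.468  0.879] [[-0.381  0.491 -0.783]]
[0.2606772  0.56739802 0.2301566 ] [-6.71353393e-01 -3.06834169e+00  2.84597472e-03] 0.08543258510809565 0.0187 0.1
```

View pics/top0.png

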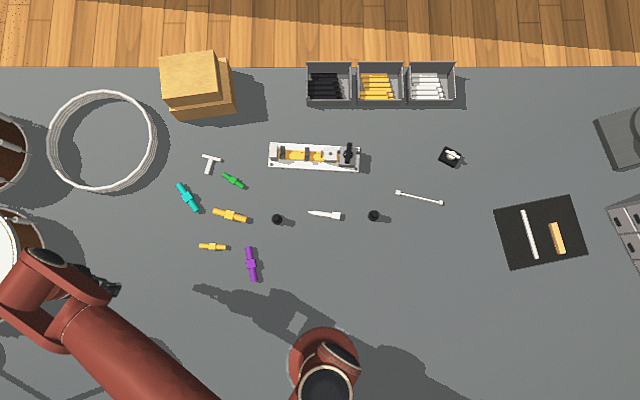

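View pics/scene0.png

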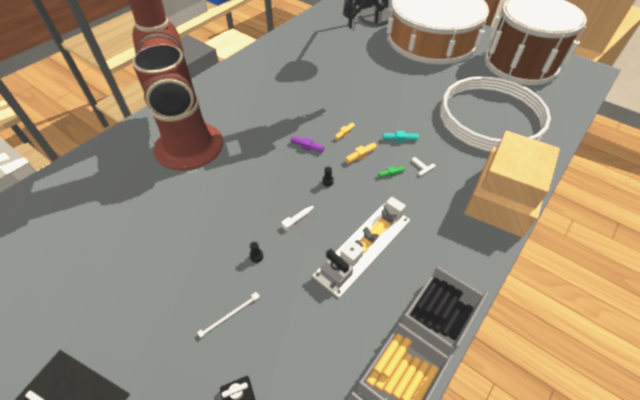

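Top view: +x is up and +y is left. These could be taken for the lug: the large brass one at (230,215), the small brass one (212,246), turquoise (188,197), green (233,180) and purple (251,263). I choose the large brass one at (230,215), which is at (361,153) in the scene view. The clamp lies around (314,157), jaw at the left and knob at (348,153). Next comes a close crop and the measurements.

Run:
```python
from h import *
im=cv2.imread('pics/top0.png')
a=cv2.resize(im[130:260,170:370],None,fx=4,fy=4,interpolation=cv2.INTER_CUBIC);cv2.imwrite('pics/c_top.png',a)
hsv=cv2.cvtColor(im,cv2.COLOR_BGR2HSV)
m=cv2.inRange(hsv,(12,110,90),(32,255,255));m[:130]=0;m[280:]=0;m[:,:170]=0;m[:,380:]=0
n,l,s,c=cv2.connectedComponentsWithStats(m)
for i in range(1,n):
    if s[i,4]>30:
        ys,xs=np.nonzero(l==i);P=plane('top',np.c_[xs,ys],.014)[:,:2];w,v=np.linalg.eigh(np.cov(P.T));e=v[:,1]
        t=(P-P.mean(0))@e;t2=(P-P.mean(0))@v[:,0]
        r=cv2.minAreaRect((P*1000).astype(np.float32))
        print(s[i],c[i].round(1),P.mean(0).round(4),'rect',np.round(r[0],1),np.round(r[1],1),'len',np.ptp(t).round(3),np.ptp(t2).round(3),'ang',np.degrees(np.arctan2(e[1],e[0])).round(1))
# clamp plate: bright low-sat region
m=cv2.inRange(hsv,(0,0,170),(180,60,255));m[:130]=0;m[185:]=0;m[:,:262]=0;m[:,370:]=0
ys,xs=np.nonzero(m);P=plane('top',np.c_[xs,ys],.010)[:,:2]
r=cv2.minAreaRect((P*1000).astype(np.float32));print('plate',r,cv2.boxPoints(r))
s=cv2.imread('pics/scene0.png')
cv2.imwrite('pics/c_scene.png',cv2.resize(s[120:300,300:420],None,fx=3.3,fy=3.3,interpolation=cv2.INTER_CUBIC))
```

```text
[284 150  21  10 184] [294.3 154.6] [0.6521 0.0916] rect [652.5  92.6] [66.  30.8] len 0.066 0.031 ang 85.4
[309 151  15  10 115] [315.3 156.2] [0.6465 0.0223] rect [648.9  20. ] [46.3 30.8] len 0.049 0.035 ang 77.4
[212 208  35  15 256] [229.4 214.7] [0.4526 0.2991] rect [453.  299.7] [113.   29.4] len 0.113 0.03 ang 74.2
[199 243  27   7 156] [212.2 246.1] [0.3523 0.3498] rect [352.7 350.5] [83.  18.9] len 0.084 0.02 ang 85.5
plate ((646.906982421875, 28.212890625), (301.360595703125, 85.0645523071289), 86.4011001586914) [[ 595.0001   -119.50045 ]
 [ 679.897    -124.840065]
 [ 698.81384   175.92624 ]
 [ 613.917     181.26584 ]]
```

View pics/c_top.png

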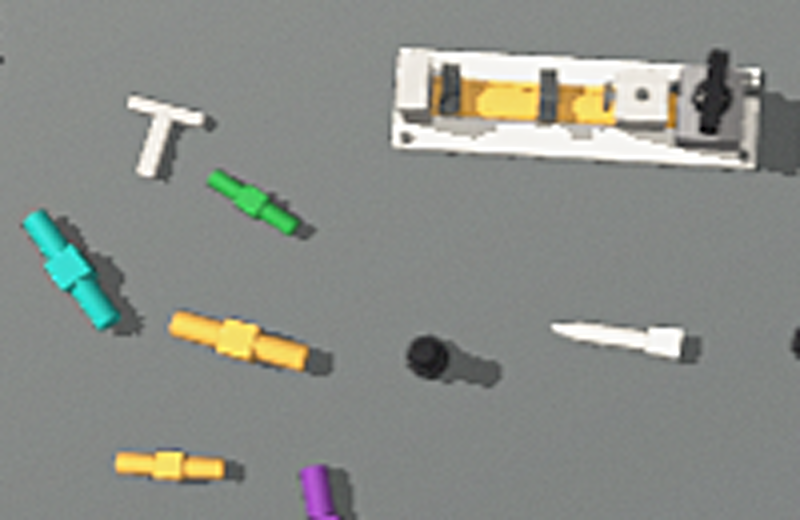

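View pics/c_scene.png

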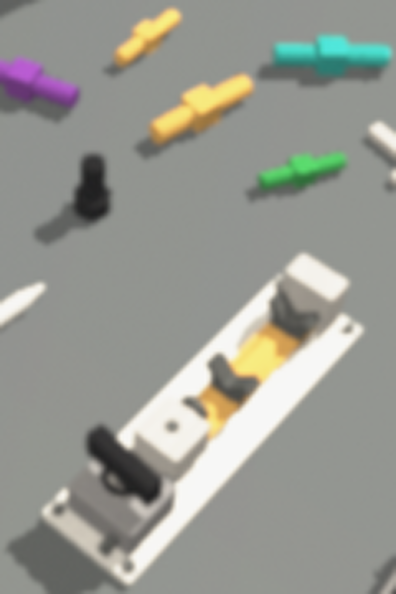

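The crops confirm the choice: the lug is the large brass one. The clamp shows its jaw at the left, saddles at crop x≈450 and 548, block at 640 and knob bar at 714 (nearly along +x). I'll check this against the second view and measure the knob bar.

Run:
```python
from h import *
s=cv2.imread('pics/scene0.png');hs=cv2.cvtColor(s,cv2.COLOR_BGR2HSV)
t=cv2.imread('pics/top0.png');ht=cv2.cvtColor(t,cv2.COLOR_BGR2HSV)
def comp(n,m,u,v,z):
    k,l,st,c=cv2.connectedComponentsWithStats(m);w=l[v-3:v+4,u-3:u+4].ravel();w=w[w>0];i=np.bincount(w).argmax()
    ys,xs=np.nonzero(l==i);P=plane(n,np.c_[xs,ys],z)[:,:2]*1000;r=cv2.minAreaRect(P.astype(np.float32))
    b=cv2.boxPoints(r);e=max(b[1]-b[0],b[2]-b[1],key=np.linalg.norm)
    w,V=np.linalg.eigh(np.cov(P.T))
    print(n,z,st[i],np.round(r[0],1),np.round(r[1],1),'rectang',np.degrees(np.arctan2(e[1],e[0])).round(1),'pca',np.degrees(np.arctan2(V[1,1],V[0,1])).round(1),'mean',P.mean(0).round(1))
br=lambda h:cv2.inRange(h,(12,100,90),(32,255,255))
comp('scene',br(hs),361,153,.014); comp('top',br(ht),229,215,.014)
dk=lambda h:cv2.inRange(h,(0,0,0),(180,255,55))
comp('top',dk(ht),348,153,.080); comp('scene',dk(hs),337,261,.080)
# plate corners & points reproj
F=np.array([646.9,28.2]);y=np.array([.0628,.998]);x=np.array([.998,-.0628])
w=lambda a,b,c:np.r_[(F+a*x+b*y)/1000,c/1000]
P=[w(a,b,10) for a in(-42.5,42.5) for b in(-150,150)]+[w(a,b,62) for a in(-23,23) for b in(115,140)]+[w(0,-112,88)]+[w(a,-112+b,46) for a in(-27,27) for b in(-31,31)]+[w(a,b,50) for a in(-17,17) for b in (20,100)]
out=[]
for n,im,(x0,y0,W,H,f) in(('scene',s,(305,190,115,110,5)),('top',t,(262,130,110,50,5))):
    q=cv2.resize(im[y0:y0+H,x0:x0+W],None,fx=f,fy=f,interpolation=cv2.INTER_CUBIC)
    for p in proj(n,P):cv2.circle(q,tuple(int(v) for v in ((p-[x0,y0]+.5)*f)),3,(0,0,255),1)
    out.append(q)
out[1]=cv2.copyMakeBorder(out[1],0,0,0,25,0);cv2.imwrite('pics/chk.png',np.vstack([cv2.resize(out[0],None,fx=.6,fy=.6)[:, :],cv2.resize(out[1],(345,152))]))
```

```text
scene 0.014 [346 143  30  21 280] [455.2 299.3] [123.3  42.6] rectang 84.1 pca 77.3 mean [456.1 298.7]
top 0.014 [212 208  35  15 261] [452.9 299.3] [113.8  29.4] rectang 71.5 pca 74.2 mean [452.4 298.9]
top 0.08 [344 143   9  21 100] [638.3 -82.5] [24.  65.8] rectang -11.7 pca 172.2 mean [637.7 -81.4]
scene 0.08 [327 251  21  21 146] [646.  -86.2] [18.5 62.2] rectang -8.0 pca 169.3 mean [646.6 -85.5]
```

View pics/chk.png

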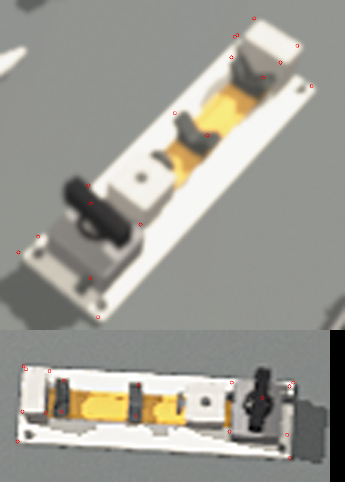

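The views agree to within 3–5 mm in x, so I average them. Lug centre is (454, 299) with its axis at about 75°, clamp origin is about (649, 28) with y at 86.4°, and the knob is about (642, -84) with its bar at about -9°. I'll go over the lug now.

{"api": "jog_arm", "payload": {"deltas": [[-1,[0.483,-0.671,-0.2],[0,0,-0.446]],[-1,[0.483,-0.671,-0.2],[0,0,-0.446]],[-1,[0.483,-0.671,-0.2],[0,0,-0.446]],[-1,[0.483,-0.671,-0.2],[0,0,-0.446]],[-1,[0.483,-0.671,-0.2],[0,0,-0.446]],[-1,[0.483,-0.671,-0.2],[0,0,-0.446]],[-1,[0.483,-0.671,-0.2],[0,0,-0.446]],[-1,[0.483,-0.671,-0.2],[0,0,-0.446]],[-1,[0.483,-0.671,-0.2],[0,0,-0.446]],[-1,[0.483,-0.671,-0.2],[0,0,-0.446]],[-1,[0.483,-0.671,-0.2],[0,0,-0.446]],[-1,[0.483,-0.671,-0.2],[0,0,-0.446]]], "squeeze": 40}}

```text
t: 1.1
tool_pos: [0.4541, 0.2987, 0.1505]
tool_rot: [-2.497, -1.906, 0.002]
contact_force: [0.2, 0.4, 0.1]
opening: 0.0851
grip_force: 0.0
```

{"api": "jog_arm", "payload": {"deltas": [[-1,[0,0,-0.1],[0,0,0]],[-1,[0,0,-0.2],[0,0,0]],[-1,[0,0,-0.3],[0,0,0]],[-1,[0,0,-0.34],[0,0,0]],[-1,[0,0,-0.366],[0,0,0]],[-1,[0,0,-0.366],[0,0,0]],[1,[0,0,-0.366],[0,0,0]],[1,[0,0,-0.366],[0,0,0]],[1,[0,0,-0.366],[0,0,0]],[1,[0,0,-0.366],[0,0,0]],[1,[0,0,-0.366],[0,0,0]],[1,[0,0,-0.366],[0,0,0]]]}}

```text
t: 2.1
tool_pos: [0.4554, 0.3001, 0.0066]
tool_rot: [2.491, 1.913, 0.005]
contact_force: [0.1, 0.5, 4.7]
opening: 0.0274
grip_force: 41.3
```

{"api": "jog_arm", "payload": {"deltas": [[1,[0,0,0],[0,0,0]],[1,[0,0,0],[0,0,0]],[1,[0,0,0.1],[0,0,0]],[1,[0,0,0.2],[0,0,0]],[1,[0,0,0.3],[0,0,0]],[1,[0,0,0.3],[0,0,0]]]}}

```text
t: 2.6
tool_pos: [0.459, 0.3019, 0.1343]
tool_rot: [2.489, 1.912, 0.024]
contact_force: [1.7, 1.0, -0.1]
opening: 0.0271
grip_force: 40.6
```

Run:
```python
from h import *
for n in('top','scene'):snap(n,n+'1.png')
s=ctrl.get_obs();print({k:np.round(s[k],4) for k in s})
t=cv2.imread('pics/top1.png');c=cv2.imread('pics/scene1.png')
p=proj('top',[s['tool_pos']])[0].astype(int);q=proj('scene',[s['tool_pos']])[0].astype(int);print(p,q)
f=lambda i,p:cv2.resize(i[max(0,p[1]-45):p[1]+45,max(0,p[0]-60):p[0]+60],(480,360),interpolation=cv2.INTER_CUBIC)
cv2.imwrite('pics/g1.png',np.vstack([f(t,p)[:300],f(c,q)[:300]]))
```

```text
{'t': np.float64(2.7), 'q': array([ 0.4462, -0.0521,  1.8971, -0.    ,  1.2923,  0.7073]), 'dq': array([-0.0012,  0.0439,  0.0667,  0.0007,  0.004 ,  0.0012]), 'effort': array([ 7.00000e-03, -3.56742e+01, -3.80594e+01,  8.00000e-04,
       -7.68000e-02, -1.00000e-04]), 'tool_pos': array([0.4553, 0.3   , 0.1271]), 'tool_rot': array([2.491 , 1.9128, 0.0066]), 'contact_force': array([-0.7388, -0.8975, -2.3098]), 'wrist_torque': array([0.0239, 0.0537, 0.0111]), 'grip_force': np.float64(40.5512), 'opening': np.float64(0.0271)}
[220 208] [363 123]
```

View pics/g1.png

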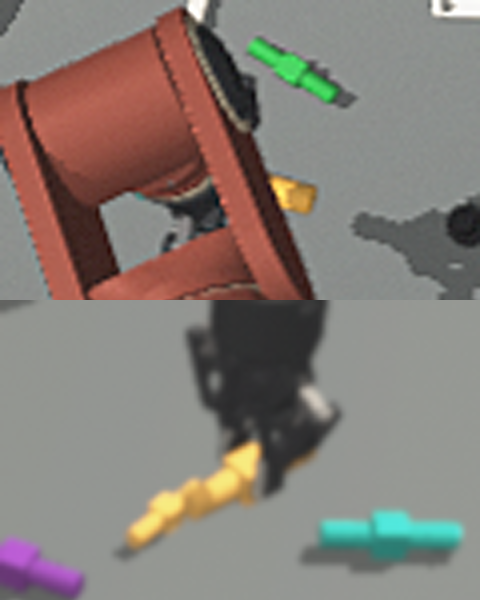

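The lug is held (lower half: brass tube in the fingers, with the small lug behind it). I'll carry it above the seat.

{"api": "jog_arm", "payload": {"deltas": [[1,[0.04,-0.045,0.01],[0,0,0.01]],[1,[0.11,-0.124,0.02],[0,0,0.02]],[1,[0.19,-0.214,0.02],[0,0,0.03]],[1,[0.27,-0.304,0.02],[0,0,0.04]],[1,[0.35,-0.394,0.02],[0,0,0.05]],[1,[0.42,-0.473,0.01],[0,0,0.063]],[1,[0.47,-0.53,0],[0,0,0.063]],[1,[0.492,-0.555,0],[0,0,0.063]],[1,[0.492,-0.555,0],[0,0,0.063]],[1,[0.492,-0.555,0],[0,0,0.063]],[1,[0.492,-0.555,0],[0,0,0.063]]]}}

```text
t: 3.62
tool_pos: [0.6491, 0.0779, 0.1222]
tool_rot: [-2.288, -2.148, 0.005]
contact_force: [0.1, 0.1, -1.0]
opening: 0.0272
grip_force: 40.6
```

Run:
```python
from h import *
for n in('top','scene'):snap(n,n+'2.png')
s=ctrl.get_obs();print({k:np.round(s[k],4) for k in ('t','q','tool_pos','tool_rot','contact_force','opening')})
t=cv2.imread('pics/top2.png');c=cv2.imread('pics/scene2.png')
f=lambda i,x,y,w,h,k:cv2.resize(i[y:y+h,x:x+w],None,fx=k,fy=k,interpolation=cv2.INTER_CUBIC)
a=f(t,255,110,120,75,4);b=f(c,290,140,140,160,3);b=b[:, :]
W=max(a.shape[1],b.shape[1]);pad=lambda i:cv2.copyMakeBorder(i,0,0,0,W-i.shape[1],0)
o=np.vstack([pad(a)[:250],pad(b)])[:, :];cv2.imwrite('pics/p1.png',cv2.resize(o,None,fx=.8,fy=.8))
```

```text
{'t': np.float64(3.7167), 'q': array([6.7000e-03, 2.0610e-01, 1.6301e+00, 3.0000e-04, 1.3079e+00,
       6.8400e-02]), 'tool_pos': array([0.6495, 0.0786, 0.1236]), 'tool_rot': array([-2.2876, -2.1504,  0.0025]), 'contact_force': array([ 0.9726,  0.3674, -2.5242]), 'opening': np.float64(0.0273)}
```

View pics/p1.png

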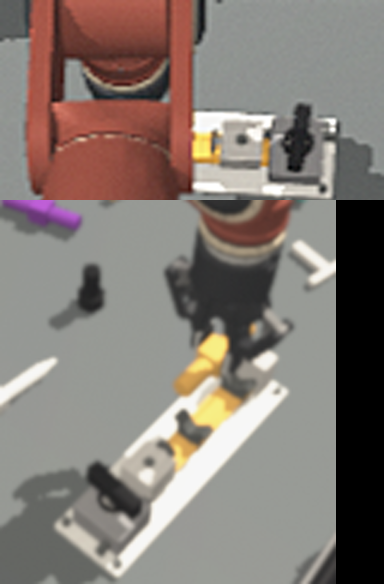

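{"api": "jog_arm", "payload": {"deltas": [[1,[0.006,0.002,0],[0,0,0]],[1,[0.006,0.002,-0.06],[0,0,0]],[1,[0.006,0.002,-0.12],[0,0,0]],[1,[0.006,0.002,-0.16],[0,0,0]],[1,[0.006,0.002,-0.18],[0,0,0]],[1,[0.006,0.002,-0.19],[0,0,0]],[1,[0.006,0.002,-0.19],[0,0,0]],[1,[0.006,0.002,-0.19],[0,0,0]]]}}

```text
t: 4.38
tool_pos: [0.6541, 0.0786, 0.0501]
tool_rot: [2.289, 2.15, 0.002]
contact_force: [1.3, 0.4, -2.8]
opening: 0.0271
grip_force: 40.6
```

Run:
```python
from h import *
im=snap('scene','scene3.png')
s=ctrl.get_obs();print({k:np.round(s[k],4) for k in ('t','tool_pos','contact_force','opening')})
cv2.imwrite('pics/p2.png',cv2.resize(im[170:290,310:430,::-1],None,fx=4,fy=4,interpolation=cv2.INTER_CUBIC))
```

```text
{'t': np.float64(4.4333), 'tool_pos': array([0.6545, 0.0785, 0.0507]), 'contact_force': array([-0.0657, -0.197 , -2.0481]), 'opening': np.float64(0.0274)}
```

View pics/p2.png

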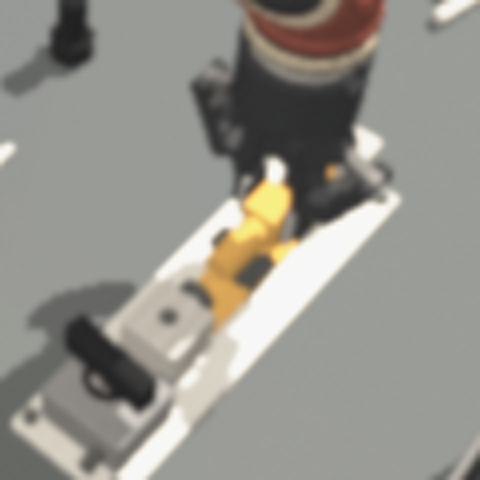

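The tube sits between the two arms of the near V at (222,238) and (258,268), still about 9 mm high. I'll lower it.

{"api": "jog_arm", "payload": {"deltas": [[1,[0,0,-0.01],[0,0,0]],[1,[0,0,-0.018],[0,0,0]],[1,[0,0,-0.022],[0,0,0]],[1,[0,0,-0.022],[0,0,0]],[1,[0,0,-0.022],[0,0,0]]]}}

```text
t: 4.85
tool_pos: [0.6537, 0.0783, 0.0413]
tool_rot: [2.29, 2.15, 0.001]
contact_force: [-3.3, 0.1, 4.8]
opening: 0.0276
grip_force: 41.3
```

{"api": "jog_arm", "payload": {"deltas": [[1,[-0.003,0,0],[0,0,0]],[1,[-0.003,0,-0.001],[0,0,0]],[1,[-0.003,0,-0.001],[0,0,0]]]}}

```text
t: 5.1
tool_pos: [0.6529, 0.0783, 0.0407]
tool_rot: [2.289, 2.15, 0.002]
contact_force: [-1.7, 0.5, 5.5]
opening: 0.0274
grip_force: 41.5
```

{"api": "jog_arm", "payload": {"deltas": [[0.2,[0,0,0],[0,0,0]],[0,[0,0,0],[0,0,0]],[-0.3,[0,0,0],[0,0,0]],[-0.3,[0,0,0],[0,0,0]],[-0.3,[0,0,0],[0,0,0]],[-0.3,[0,0,0],[0,0,0]],[-0.3,[0,0,0.04],[0,0,0]],[-0.3,[0,0,0.1],[0,0,0]],[-0.3,[0,0,0.18],[0,0,0]],[-0.3,[0,0,0.25],[0,0,0]],[-0.3,[0,0,0.25],[0,0,0]]]}}

```text
t: 6.02
tool_pos: [0.6564, 0.0784, 0.1478]
tool_rot: [2.284, 2.144, 0.014]
contact_force: [1.4, -0.2, 1.5]
opening: 0.0553
grip_force: 0.0
```

{"api": "jog_arm", "payload": {"deltas": [[-1,[-0.025,-0.05,0],[0,0,0.467]],[-1,[-0.025,-0.1,0],[0,0,0.467]],[-1,[-0.025,-0.15,0],[0,0,0.467]],[-1,[-0.025,-0.2,0],[0,0,0.467]],[-1,[-0.025,-0.25,0],[0,0,0.467]],[-1,[-0.025,-0.3,0],[0,0,0.467]],[-1,[-0.025,-0.35,0],[0,0,0.467]],[-1,[-0.025,-0.405,0],[0,0,0.467]],[-1,[-0.025,-0.405,0],[0,0,0.467]],[-1,[-0.025,-0.405,0],[0,0,0.467]],[-1,[-0.025,-0.405,0],[0,0,0.467]],[-1,[-0.025,-0.405,0],[0,0,0.467]]]}}

```text
t: 7.02
tool_pos: [0.642, -0.084, 0.1391]
tool_rot: [-0.254, -3.131, -0.0]
contact_force: [0.6, -0.2, 0.2]
opening: 0.0855
grip_force: 0.0
```

Run:
```python
from h import *
a=snap('scene','scene4.png');b=snap('top','top4.png')
s=ctrl.get_obs();print({k:np.round(s[k],4) for k in ('t','q','tool_pos','tool_rot','contact_force','opening')})
f=lambda i,x,y,w,h,k:cv2.resize(i[y:y+h,x:x+w,::-1],None,fx=k,fy=k,interpolation=cv2.INTER_CUBIC)
cv2.imwrite('pics/p4.png',np.vstack([f(a,310,180,120,120,4)[:,:],f(b,255,125,120,60,4)]).astype(np.uint8)[:600] if 0 else np.hstack([f(a,310,180,120,120,3.3),f(b,255,110,120,120,3.3)]))
```

```text
{'t': np.float64(7.1167), 'q': array([-0.2446,  0.1749,  1.6382, -0.    ,  1.3291, -1.648 ]), 'tool_pos': array([ 0.642 , -0.0838,  0.1392]), 'tool_rot': array([-2.626e-01, -3.130e+00, -1.000e-04]), 'contact_force': array([0.9964, 0.3012, 0.144 ]), 'opening': np.float64(0.0858)}
```

View pics/p4.png

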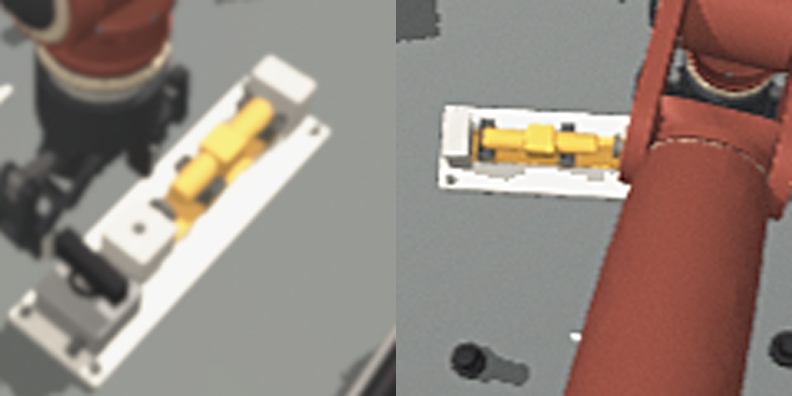

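The lug (scene crop around (222,150)) lies in both saddles, and the fingers are clear. Next I'll grip the knob bar.

{"api": "jog_arm", "payload": {"deltas": [[-1,[0,0,-0.06],[0,0,0]],[-1,[0,0,-0.12],[0,0,0]],[-1,[0,0,-0.17],[0,0,0]],[-1,[0,0,-0.195],[0,0,0]],[-1,[0,0,-0.195],[0,0,0]],[0.5,[0,0,-0.195],[0,0,0]],[1,[0,0,-0.195],[0,0,0]],[1,[0,0,-0.195],[0,0,0]],[1,[0,0,-0.195],[0,0,0]],[1,[0,0,-0.195],[0,0,0]],[1,[0,0,-0.195],[0,0,0]],[1,[0,0,-0.195],[0,0,0]]]}}

```text
t: 8.12
tool_pos: [0.6436, -0.0805, 0.0634]
tool_rot: [0.262, 3.128, 0.01]
contact_force: [1.7, 10.6, 3.3]
opening: 0.0151
grip_force: 41.6
```

Run:
```python
from h import *
s=ctrl.get_obs();print({k:np.round(s[k],4) for k in ('t','q','tool_pos','tool_rot','contact_force','wrist_torque','opening','grip_force')})
```

```text
{'t': np.float64(8.1167), 'q': array([-0.242 ,  0.2569,  1.6798,  0.0069,  1.2031, -1.6483]), 'tool_pos': array([ 0.6436, -0.0805,  0.0634]), 'tool_rot': array([0.2617, 3.1278, 0.0096]), 'contact_force': array([ 1.6897, 10.5994,  3.3215]), 'wrist_torque': array([ 1.5558, -0.1922,  0.039 ]), 'opening': np.float64(0.0151), 'grip_force': np.float64(41.606)}
```

The bar is gripped. The 10 N side load says the knob is about 3 mm further in +y, so I'll relieve that and start turning in steps.

{"api": "jog_arm", "payload": {"deltas": [[1,[0.002,0.009,0],[0,0,0]],[1,[0.002,0.009,0],[0,0,-0.03]],[1,[0.002,0.009,0],[0,0,-0.06]],[1,[0.002,0.009,0],[0,0,-0.09]],[1,[0.002,0.009,0],[0,0,-0.12]],[1,[0.002,0.009,0],[0,0,-0.15]],[1,[0.002,0.009,0],[0,0,-0.18]],[1,[0.002,0.009,0],[0,0,-0.21]],[1,[0.002,0.009,0],[0,0,-0.24]],[1,[0.002,0.009,0],[0,0,-0.24]]], "squeeze": 60}}

```text
t: 8.95
tool_pos: [0.6435, -0.0806, 0.0634]
tool_rot: [1.4, 2.811, -0.001]
contact_force: [-2.2, -0.3, 6.2]
opening: 0.0147
grip_force: 62.7
```

```bash
cat > st.py <<'E'
from h import *
s=ctrl.get_obs();print({k:np.round(s[k],4) for k in ('t','q','tool_pos','tool_rot','contact_force','wrist_torque','opening','grip_force')})
a=np.array(s['tool_rot']);print('phi',(2*np.degrees(np.arctan2(a[1],a[0]))-90+180)%360-180)
E
python3 st.py
```

```text
{'t': np.float64(8.95), 'q': array([-2.3890e-01,  2.5750e-01,  1.6789e+00, -1.0000e-03,  1.2040e+00,
       -8.8520e-01]), 'tool_pos': array([ 0.6435, -0.0806,  0.0634]), 'tool_rot': array([ 1.4000e+00,  2.8109e+00, -1.0000e-03]), 'contact_force': array([-2.1969, -0.3439,  6.2102]), 'wrist_torque': array([-0.0588,  0.4785, -0.1159]), 'opening': np.float64(0.0147), 'grip_force': np.float64(62.6721)}
phi 37.04798200144438
```

{"api": "jog_arm", "payload": {"deltas": [[1,[-0.001,0,0],[0,0,-0.035]],[1,[-0.001,0,0],[0,0,-0.07]],[1,[-0.001,0,0],[0,0,-0.105]],[1,[-0.001,0,0],[0,0,-0.14]],[1,[-0.001,0,0],[0,0,-0.175]],[1,[-0.001,0,0],[0,0,-0.21]],[1,[-0.001,0,0],[0,0,-0.245]],[1,[-0.001,0,0],[0,0,-0.28]],[1,[-0.001,0,0],[0,0,-0.315]],[1,[-0.001,0,0],[0,0,-0.35]],[1,[-0.001,0,0],[0,0,-0.35]]]}}

```text
t: 9.87
tool_pos: [0.6431, -0.0806, 0.0634]
tool_rot: [2.663, 1.664, 0.0]
contact_force: [-2.7, -0.0, 6.4]
opening: 0.0149
grip_force: 62.7
```

```bash
python3 st.py
```

```text
{'t': np.float64(9.8667), 'q': array([-2.3910e-01,  2.5670e-01,  1.6799e+00, -9.0000e-04,  1.2040e+00,
        2.1470e-01]), 'tool_pos': array([ 0.6431, -0.0806,  0.0634]), 'tool_rot': array([2.6629e+00, 1.6644e+00, 2.0000e-04]), 'contact_force': array([-2.7018, -0.0393,  6.3656]), 'wrist_torque': array([-0.1076,  0.5056, -0.1271]), 'opening': np.float64(0.0149), 'grip_force': np.float64(62.685)}
phi -25.984669046754618
```

{"api": "jog_arm", "payload": {"deltas": [[1,[-0.001,0,0],[0,0,-0.03]],[1,[-0.001,0,0],[0,0,-0.06]],[1,[-0.001,0,0],[0,0,-0.09]],[1,[-0.001,0,0],[0,0,-0.12]],[1,[-0.001,0,0],[0,0,-0.15]],[1,[-0.001,0,0],[0,0,-0.18]],[1,[-0.001,0,0],[0,0,-0.2]],[1,[-0.001,0,0],[0,0,-0.2]]]}}

```text
t: 10.53
tool_pos: [0.6429, -0.0804, 0.0634]
tool_rot: [3.047, 0.763, 0.002]
contact_force: [-1.5, 0.7, 5.2]
opening: 0.0148
grip_force: 62.6
```

```bash
python3 st.py
```

```text
{'t': np.float64(10.5333), 'q': array([-2.3910e-01,  2.5590e-01,  1.6808e+00, -4.0000e-04,  1.2033e+00,
        8.4140e-01]), 'tool_pos': array([ 0.6429, -0.0804,  0.0634]), 'tool_rot': array([3.0466e+00, 7.6250e-01, 1.8000e-03]), 'contact_force': array([-1.489 ,  0.6826,  5.1748]), 'wrist_torque': array([ 0.0768,  0.3897, -0.1141]), 'opening': np.float64(0.0148), 'grip_force': np.float64(62.6169)}
phi -61.897202636348524
```

{"api": "jog_arm", "payload": {"deltas": [[1,[0,0,0],[0,0,-0.02]],[1,[0,0,0],[0,0,-0.04]],[1,[0,0,0],[0,0,-0.06]],[1,[0,0,0],[0,0,-0.08]],[1,[0,0,0],[0,0,-0.08]]]}}

```text
t: 10.95
tool_pos: [0.6428, -0.0803, 0.0634]
tool_rot: [3.118, 0.375, 0.002]
contact_force: [-1.2, 0.6, 5.5]
opening: 0.0149
grip_force: 62.6
```

```bash
python3 st.py
```

```text
{'t': np.float64(10.95), 'q': array([-2.3900e-01,  2.5590e-01,  1.6809e+00, -2.0000e-04,  1.2035e+00,
        1.0926e+00]), 'tool_pos': array([ 0.6428, -0.0803,  0.0634]), 'tool_rot': array([3.1184e+00, 3.7480e-01, 1.9000e-03]), 'contact_force': array([-1.1591,  0.5948,  5.4679]), 'wrist_torque': array([ 0.0452,  0.4114, -0.0616]), 'opening': np.float64(0.0149), 'grip_force': np.float64(62.6383)}
phi -76.29170489994
```

{"api": "jog_arm", "payload": {"deltas": [[1,[0,0,0],[0,0,-0.02]],[1,[0,0,0],[0,0,-0.04]],[1,[0,0,0],[0,0,-0.06]],[1,[0,0,0],[0,0,-0.08]],[1,[0,0,0],[0,0,-0.08]]]}}

```text
t: 11.37
tool_pos: [0.6428, -0.0802, 0.0634]
tool_rot: [3.141, -0.019, 0.002]
contact_force: [-1.5, 0.9, 5.8]
opening: 0.0148
grip_force: 62.6
```

```bash
python3 st.py
```

```text
{'t': np.float64(11.3667), 'q': array([-0.239 ,  0.2559,  1.6809, -0.    ,  1.2035,  1.3439]), 'tool_pos': array([ 0.6428, -0.0802,  0.0634]), 'tool_rot': array([ 3.1412e+00, -1.8900e-02,  2.0000e-03]), 'contact_force': array([-1.4517,  0.9456,  5.7542]), 'wrist_torque': array([ 0.217 ,  0.4401, -0.1187]), 'opening': np.float64(0.0148), 'grip_force': np.float64(62.6481)}
phi -90.68871626008621
```

{"api": "jog_arm", "payload": {"deltas": [[1,[0,0,0],[0,0,-0.02]],[1,[0,0,0],[0,0,-0.04]],[1,[0,0,0],[0,0,-0.06]],[1,[0,0,0],[0,0,-0.06]],[1,[0,0,0],[0,0,-0.06]]]}}

```text
t: 11.78
tool_pos: [0.6429, -0.0802, 0.0634]
tool_rot: [3.126, -0.312, 0.002]
contact_force: [-1.9, 1.6, 6.0]
opening: 0.0153
grip_force: 62.7
```

```bash
python3 st.py
```

```text
{'t': np.float64(11.7833), 'q': array([-2.3900e-01,  2.5590e-01,  1.6808e+00,  1.0000e-04,  1.2035e+00,
        1.5306e+00]), 'tool_pos': array([ 0.6429, -0.0802,  0.0634]), 'tool_rot': array([ 3.126e+00, -3.118e-01,  2.100e-03]), 'contact_force': array([-1.9181,  1.6129,  6.0435]), 'wrist_torque': array([ 0.1907,  0.3839, -0.0389]), 'opening': np.float64(0.0153), 'grip_force': np.float64(62.6538)}
phi -101.39156374218203
```

{"api": "jog_arm", "payload": {"deltas": [[1,[0,0,0],[0,0,-0.02]],[1,[0,0,0],[0,0,-0.04]],[1,[0,0,0],[0,0,-0.04]],[1,[0,0,0],[0,0,-0.04]]]}}

```text
t: 12.12
tool_pos: [0.6429, -0.0801, 0.0634]
tool_rot: [3.1, -0.507, 0.002]
contact_force: [-1.5, 1.3, 5.6]
opening: 0.0149
grip_force: 62.6
```

```bash
python3 st.py
```

```text
{'t': np.float64(12.1167), 'q': array([-2.3880e-01,  2.5580e-01,  1.6809e+00,  1.0000e-04,  1.2035e+00,
        1.6558e+00]), 'tool_pos': array([ 0.6429, -0.0801,  0.0634]), 'tool_rot': array([ 3.1005e+00, -5.0650e-01,  2.2000e-03]), 'contact_force': array([-1.4551,  1.2885,  5.6447]), 'wrist_torque': array([0.1989, 0.3475, 0.0774]), 'opening': np.float64(0.0149), 'grip_force': np.float64(62.6474)}
phi -108.55771037864356
```

{"api": "jog_arm", "payload": {"deltas": [[1,[0,0,0],[0,0,-0.02]],[1,[0,0,0],[0,0,-0.04]],[1,[0,0,0],[0,0,-0.04]],[1,[0,0,0],[0,0,-0.04]]]}}

```text
t: 12.45
tool_pos: [0.6442, -0.0806, 0.0636]
tool_rot: [3.063, -0.695, 0.008]
contact_force: [3.4, -1.0, 4.6]
opening: 0.0148
grip_force: 108.5
```

```bash
python3 st.py; python3 -c "
from h import *
im=snap('scene','scene5.png');cv2.imwrite('pics/p5.png',cv2.resize(im[180:300,310:430,::-1],None,fx=4.8,fy=4.8,interpolation=cv2.INTER_CUBIC))"
```

```text
{'t': np.float64(12.45), 'q': array([-2.3870e-01,  2.5620e-01,  1.6800e+00, -6.0000e-04,  1.2001e+00,
        1.7788e+00]), 'tool_pos': array([ 0.6442, -0.0806,  0.0636]), 'tool_rot': array([ 3.063 , -0.6954,  0.0083]), 'contact_force': array([ 3.4467, -1.0026,  4.5857]), 'wrist_torque': array([-0.1518, -0.7036,  1.1729]), 'opening': np.float64(0.0148), 'grip_force': np.float64(108.501)}
phi -115.58375562274051
```

View pics/p5.png

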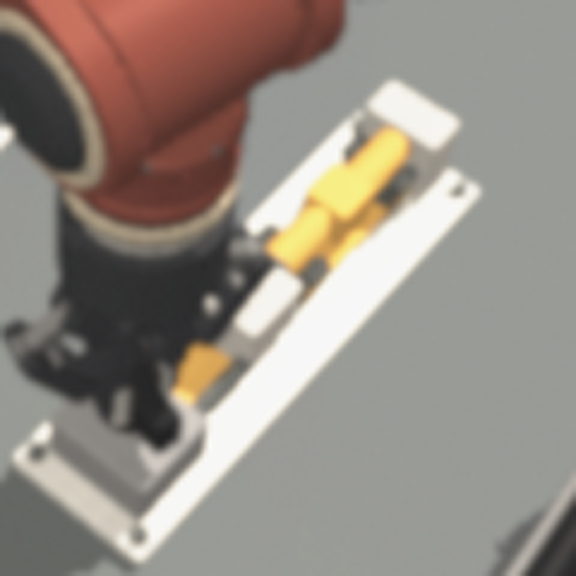

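The stop is reached: torque jumped to 1.17 N m and the grip load rose. The picture shows the block's nose on the lug's end at (285,255) and the lug's other end at the jaw (400,140). I'll relax slightly, let go and lift.

{"api": "jog_arm", "payload": {"deltas": [[1,[0,0,0],[0,0,0.008]],[1,[0,0,0],[0,0,0.008]],[0.3,[0,0,0],[0,0,0.008]],[0,[0,0,0],[0,0,0.008]],[-0.3,[0,0,0],[0,0,0.008]],[-0.3,[0,0,0],[0,0,0.008]],[-0.3,[0,0,0],[0,0,0.008]],[-0.3,[0,0,0.05],[0,0,0.008]],[-0.3,[0,0,0.12],[0,0,0.008]],[-0.3,[0,0,0.2],[0,0,0.008]],[-0.3,[0,0,0.28],[0,0,0.008]],[-0.3,[0,0,0.28],[0,0,0.008]]]}}

```text
t: 13.5
tool_pos: [0.6461, -0.0811, 0.1823]
tool_rot: [3.071, -0.663, 0.02]
contact_force: [0.9, 0.9, 1.3]
opening: 0.0554
grip_force: 0.0
```

{"api": "jog_arm", "payload": {"deltas": [[-0.3,[-0.05,-0.08,0.02],[0,0,0]],[-0.3,[-0.1,-0.16,0.04],[0,0,0]],[-0.3,[-0.15,-0.24,0.06],[0,0,0]],[-0.3,[-0.2,-0.32,0.08],[0,0,0]],[-0.3,[-0.25,-0.4,0.1],[0,0,0]],[-0.3,[-0.3,-0.48,0.1],[0,0,0]],[-0.3,[-0.3,-0.48,0.1],[0,0,0]],[-0.3,[-0.3,-0.48,0.1],[0,0,0]]]}}

```text
t: 14.17
tool_pos: [0.5212, -0.2736, 0.2135]
tool_rot: [-3.069, 0.668, 0.0]
contact_force: [-0.1, 1.1, -1.2]
opening: 0.0554
grip_force: 0.0
```

Run:
```python
from h import *
F=np.array([650.,29.5]);y=np.array([.0628,.998]);x=np.array([.998,-.0628])
for n in('scene','top'):
    im=snap(n,n+'6.png')[:,:,::-1];h=cv2.cvtColor(np.ascontiguousarray(im),cv2.COLOR_BGR2HSV)
    for nm,m,z,lo,hi in(('bar',cv2.inRange(h,(0,0,0),(180,255,55)),.078,-160,-65),('lug',cv2.inRange(h,(12,100,170),(32,255,255)),.050,-10,130)):
        ys,xs=np.nonzero(m);P=plane(n,np.c_[xs,ys],z)[:,:2]*1000;L=np.c_[(P-F)@x,(P-F)@y]
        k=(abs(L[:,0])<45)&(L[:,1]>lo)&(L[:,1]<hi);L=L[k]
        mm=np.zeros(m.shape,np.uint8);mm[ys[k],xs[k]]=1;c,l,st,_=cv2.connectedComponentsWithStats(mm)
        if c<2:continue
        i=1+st[1:,4].argmax();L=L[l[ys[k],xs[k]]==i];r=cv2.minAreaRect(L.astype(np.float32))
        w,V=np.linalg.eigh(np.cov(L.T));print(n,nm,len(L),np.round(r[0],1),np.round(r[1],1),'yrange',L[:,1].min().round(1),L[:,1].max().round(1),'ang world',(np.degrees(np.arctan2(V[1,1],V[0,1]))-3.6).round(1))
s=ctrl.get_obs();print(s['t'],s['tool_pos'],s['contact_force'],s['opening'])
```

```text
scene bar 109 [   1.7 -116.1] [16.1 62.3] yrange -127.2 -103.3 ang world 160.8
scene lug 386 [ 6.6 66. ] [109.9  37.9] yrange 11.0 121.0 ang world 89.6
top bar 98 [  -4.2 -111.1] [59.  25.2] yrange -123.8 -98.3 ang world 162.4
top lug 292 [-7.1 60.6] [ 39.8 111.5] yrange 4.7 116.4 ang world 83.6
14.2667 [ 0.5221532  -0.27167868  0.21313012] [-0.4818651   0.40410237  0.52795799] 0.055605016415561044
```

The bar angle seen in both views says it turned about 189° (3.30 rad), and the lug lies at y ≈ 60–66 mm. There is plenty of time, so I'll regrip and press once more to be sure it's hard on the stop.

{"api": "jog_arm", "payload": {"deltas": [[-1,[0.1,0.16,-0.03],[0,0,0.03]],[-1,[0.2,0.32,-0.06],[0,0,0.03]],[-1,[0.26,0.42,-0.09],[0,0,0.03]],[-1,[0.3,0.48,-0.1],[0,0,0.03]],[-1,[0.3,0.48,-0.16],[0,0,0.03]],[-1,[0.3,0.48,-0.24],[0,0,0.03]],[-1,[0.3,0.48,-0.31],[0,0,0.03]],[-1,[0.3,0.48,-0.36],[0,0,0.03]],[-1,[0.3,0.48,-0.38],[0,0,0.03]],[-1,[0.3,0.48,-0.38],[0,0,0.03]],[-1,[0.3,0.48,-0.38],[0,0,0.03]]], "squeeze": 40}}

```text
t: 15.18
tool_pos: [0.6428, -0.0795, 0.0624]
tool_rot: [-3.099, 0.515, -0.001]
contact_force: [-0.5, -0.6, 0.3]
opening: 0.0853
grip_force: 0.0
```

{"api": "jog_arm", "payload": {"deltas": [[0.5,[0,0,0],[0,0,0]],[1,[0,0,0],[0,0,0]],[1,[0,0,0],[0,0,0]],[1,[0,0,0],[0,0,0]],[1,[0,0,0],[0,0,0]],[1,[0,0,0],[0,0,0]],[1,[0,0,0],[0,0,0]],[1,[0,0,0],[0,0,0]]]}}

```text
t: 15.85
tool_pos: [0.6425, -0.0801, 0.0624]
tool_rot: [-3.099, 0.515, -0.001]
contact_force: [-1.3, 1.8, 5.1]
opening: 0.0154
grip_force: 41.0
```

```bash
python3 st.py
```

```text
{'t': np.float64(15.85), 'q': array([-2.3880e-01,  2.5670e-01,  1.6817e+00,  1.0000e-04,  1.2025e+00,
        1.6616e+00]), 'tool_pos': array([ 0.6425, -0.0801,  0.0624]), 'tool_rot': array([-3.099e+00,  5.154e-01, -1.100e-03]), 'contact_force': array([-1.2684,  1.8118,  5.0936]), 'wrist_torque': array([0.1746, 0.1838, 0.2843]), 'opening': np.float64(0.0154), 'grip_force': np.float64(40.9886)}
phi -108.88602507933473
```

{"api": "jog_arm", "payload": {"deltas": [[1,[0,0,0],[0,0,-0.01]],[1,[0,0,0],[0,0,-0.02]],[1,[0,0,0],[0,0,-0.02]]]}}

```text
t: 16.1
tool_pos: [0.6425, -0.0801, 0.0625]
tool_rot: [3.081, -0.607, 0.001]
contact_force: [-2.0, 0.4, 5.4]
opening: 0.0157
grip_force: 62.9
```

```bash
python3 st.py
```

```text
{'t': np.float64(16.1), 'q': array([-2.3840e-01,  2.5670e-01,  1.6816e+00, -1.1000e-03,  1.2025e+00,
        1.7217e+00]), 'tool_pos': array([ 0.6425, -0.0801,  0.0625]), 'tool_rot': array([ 3.0814e+00, -6.0690e-01,  1.0000e-03]), 'contact_force': array([-2.038 ,  0.415 ,  5.4222]), 'wrist_torque': array([0.243 , 0.2523, 1.7423]), 'opening': np.float64(0.0157), 'grip_force': np.float64(62.8987)}
phi -112.28314294431675
```

Torque climbed to 1.74 N m within 3.4°, so it's hard on the stop. I'll unload, let go and retreat.

{"api": "jog_arm", "payload": {"deltas": [[1,[0,0,0],[0,0,0.012]],[1,[0,0,0],[0,0,0.012]],[0.3,[0,0,0],[0,0,0.012]],[0,[0,0,0],[0,0,0.012]],[-0.3,[0,0,0],[0,0,0.012]],[-0.3,[0,0,0],[0,0,0.012]],[-0.3,[0,0,0],[0,0,0.012]],[-0.3,[0,0,0.05],[0,0,0.012]],[-0.3,[0,0,0.12],[0,0,0.012]],[-0.3,[0,0,0.2],[0,0,0.012]],[-0.3,[0,0,0.28],[0,0,0.012]],[-0.3,[0,0,0.28],[0,0,0.012]]]}}

```text
t: 17.1
tool_pos: [0.6463, -0.0811, 0.1825]
tool_rot: [3.091, -0.556, 0.021]
contact_force: [2.0, 0.1, 2.1]
opening: 0.0552
grip_force: 0.0
```

{"api": "jog_arm", "payload": {"deltas": [[-0.3,[-0.08,-0.13,0.03],[0,0,0]],[-0.3,[-0.16,-0.26,0.06],[0,0,0]],[-0.3,[-0.25,-0.4,0.1],[0,0,0]],[-0.3,[-0.3,-0.48,0.1],[0,0,0]],[-0.3,[-0.3,-0.48,0.1],[0,0,0]],[-0.3,[-0.3,-0.48,0.1],[0,0,0]]]}}

```text
t: 17.6
tool_pos: [0.5202, -0.2754, 0.2145]
tool_rot: [3.089, -0.56, 0.001]
contact_force: [0.4, -0.9, -0.5]
opening: 0.0555
grip_force: 0.0
```

Run:
```python
from h import *
F=np.array([650.,29.5]);y=np.array([.0628,.998]);x=np.array([.998,-.0628])
for n in('scene','top'):
    im=snap(n,n+'7.png');d=cv2.absdiff(im,cv2.cvtColor(cv2.imread(f'pics/{n}6.png'),cv2.COLOR_BGR2RGB)).max(2)
    X=[np.r_[(F+a*x+b*y)/1000,.05] for a in(-45,45) for b in(-150,150)]
    h=cv2.convexHull(proj(n,X).astype(np.int32));m=np.zeros(d.shape,np.uint8);cv2.fillPoly(m,[h],1)
    print(n,'changed px in clamp',int(((d>40)&(m>0)).sum()),'of',int(m.sum()))
s=ctrl.get_obs();print(s['t'],s['tool_pos'],s['opening'])
print(ctrl.finish_job())
```

```text
scene changed px in clamp 0 of 3791
top changed px in clamp 0 of 2596
17.7 [ 0.52074493 -0.27523991  0.21446549] 0.055407157455177374
the job is handed in; nothing more can be done
None
```

The job is handed in at 17.7 s with no verdict returned: the lug lies in both V saddles pressed against the jaw, the knob is hard on its clockwise stop (1.7 N m on the re-press), and the arm is clear; the nose force itself was not measured.

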